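# Make up the nested rinse bath on the press-to-run shaker

### The job

Make up the nested rinse bath on the shaker: slide the large steel dish along the low apron until it is home against the step, on the sprung plate, then slide the medium dish off the raised deck so it drops into the large one, and the small dish likewise into the medium one. The dishes are wet, so slide them, do not lift them; then press the whole nest straight down through the small dish, firmly but not hard, until the sprung plate is fully depressed, and let it come back up. Leave the dishes nested flat in one another on the plate and everything else where it is.

Things in the scene. Friction and masses are not known exactly. Their poses are not given: they have to be found in the camera images.
- shaker: Fixed white machine, 340 x 689 x 57 mm. Origin on the counter under the middle of the sprung plate, z up; the low apron lies toward its +y, the raised deck toward its -y. Place and yaw (up to 0.12 rad) vary. The apron's flat top is 28 mm above the counter, x -140..+140 mm, y +87..+307 mm; strips 50 mm wide of the same height flank the plate at its x sides.
- dock (a point): On the sprung plate's top when up, at its middle (28 mm above the counter, level with the apron). The plate is black rubber, reaching 88 mm to either x side of this point, 81 mm toward the step and 85 mm toward the apron. The large dish is home when its rim touches the step, its centre then about 2 mm from this point, its whole foot on the plate.
- deck_edge (a point): Middle of the top edge of the step, the upright end face of the deck: 82 mm from the dock toward shaker -y, 57 mm above the counter. The deck's flat white top reaches from here 300 mm toward shaker -y and is 340 mm wide (x -170..+170 mm). With the large dish home, its rim is 3 mm lower than the deck; a dish slid over tips nose-down as its centre passes this edge (the small one again over the medium one's rim).
- plate (a joint): Travel of the sprung plate, m: 0 up, 0.010 fully depressed (hard stop). The spring pushes up with about 10 N when up and 16 N when fully down (600 N/m) and carries the empty nest without sinking; with the nest's weight on it about 6 to 11 N more, pushed on the small dish's floor, bottoms it. It springs back when released.
- dish_large: Large round stainless dish, open top, straight flared wall: foot diameter 146 mm, rim 160 mm, height 26 mm, wall and floor 3 mm, about 0.24 kg. Origin at the centre of its underside, z up. Starts on the apron.
- dish_medium: Medium round stainless dish, same form: foot 114 mm, rim 128 mm, height 21 mm, wall and floor 3 mm, about 0.15 kg. Origin at the centre of its underside. Starts on the deck, on either side (x) of the small one. Flat in the large dish its origin is 3 mm above the large dish's.
- dish_small: Small round stainless dish, same form: foot 84 mm, rim 96 mm, height 18 mm, wall and floor 3 mm, about 0.09 kg. Origin at the centre of its underside. Starts on the deck. Flat in the medium dish its origin is 3 mm above the medium dish's.
- tweezers: Dark steel tweezers, 110 mm long, 8 mm high, lying along the far end of the deck (the end away from the plate). Bystander. Origin at the middle of the underside.
- vase: White resin vase model, 110 mm tall, 68 mm across, on the counter beyond the shaker. Bystander. Origin under its centre.
- vat: Empty orange plastic vat, 130 x 190 x 45 mm, on the counter beyond the shaker. Bystander. Origin under its centre.
- tray: Shallow stainless tray, 110 x 200 x 18 mm, on the counter beyond the shaker. Bystander. Origin under its centre.
- scraper: Spatula-like scraper lying on the counter on the robot's left. Bystander. Origin at the middle of its underside.
- rinse_bottle: White rinse bottle, 170 mm tall, 64 mm across, far right on the counter. Bystander. Origin under its centre.
- jar: Amber jar with a black lid, 75 mm tall, 70 mm across, far left on the counter. Bystander. Origin under its centre.
There are look-alikes about, which are no part of the job. Leave any yellow look-alike of the dish_medium alone.

How it is judged:
By the outcome, as a careful person would: the job done as asked, in the order asked, and still so for the second after the job is handed in, with the robot touching nothing.
It also fails if it takes over 64 s, if anything falls off the work surface, if the arm or the gripper's body presses on something with over 40 N, if the wrist force passes 120 N, or if a joint passes its speed limit or range.

### The arm

A 6-joint arm with a two-finger parallel gripper is mounted at the origin on the work surface. World frame = base frame: x ahead of the robot, y to its left, z up, the work surface at z = 0. Lengths are in m, angles in degrees, forces in N, time in s.
With the tool pointing down it reaches from about 0.4 to 0.825 m from the base axis. Payload 7 kg.
Tool frame: the origin (TCP) lies at the very end of the fingers, on their centre line; the grasp point (between the pads) lies 19 mm behind it; z points along the fingers, y is the line along which they close (so a half turn about z gives the same grasp; the last joint's range is limited). The gripper opens to 88 mm and grips with 3 to 60 N. Pads are 19 mm wide; open, the fingers measure 130 mm over their backs; the gripper's body (78 mm by 193 mm) begins 47 mm behind the grasp point.
Start: joints at [82.855, 20.546, 0.682, 0, -70.136, -16.507], TCP at [0.271, 0.618, 0.227] pointing down, gripper open.
Joint ranges: [-176.03, 176.03], [-82.01, 121.73], [-58.28, 71.71], [-173.87, 95.51], [-174.79, -0.11], [-173.66, 173.66]. Speed limits (degrees/s): [136.94, 136.94, 172.46, 180, 180, 180].

### API

Orientations are given as [roll, pitch, yaw] about the fixed x, y, z axes, in that order (R = Rz(yaw) Ry(pitch) Rx(roll)).
In Python, from plant import ctrl gives the robot as it stands.
- The arm moves only by the tool carry_out, never from a script. Its argument "deltas" is a list that holds one entry, the list of rows, each a list of 5 numbers: the shift along the tool's x, y, z scaled (see below), then the turn about the tool's z scaled (see below), then the opening, from -1 (shut) to 1 (fully open). A call has 1 to 5 rows; each row is the pose to reach, as a shift and turn from the pose commanded when the call began, along the tool's axes at that moment, turning the shorter way round; what a row does not reach only later rows make up. The controller multiplies each number of a shift by 20 cm and each number of a turn by 2 pi rad. A row lasts 1/10 s, in which the tool goes at most 50 mm and 8.59 degrees, less where a joint would pass 70% of its speed; a pose out of reach is approached as far as the arm can. A call with a number of a shift or a turn outside -1 to 1 is refused whole. A call with a gripper value outside its range is refused whole. The fingers move at their own pace and stop on an object; the grip force is fixed at half the most. Time passes only in rows, so rows that repeat a pose let the fingers close. It gives the time, the measured TCP pose, the force, the opening and the grip force at its end, in the units of the state.
- ctrl.get_obs(): the state, without advancing time (a new reading comes with each control period).
- ctrl.snapshot(name): name is "scene" or "top" or "wrist"; returns a dict with "color" (420x560x3 uint8, red, green, blue), "camera_matrix" (3x3 intrinsics, pixels), "R" (3x3) and "t" (3): a world point X has camera coordinates R X + t. Camera axes: x right, y down, z forward; pixel columns grow to the right and rows downward; lengths in m; the calibration is good to about 2 mm. A picture is of the moment at which its call begins. There is no depth.
- ctrl.close_job(): hands the job in; it is judged then, once.
Trained networks look in a picture, given as the dict that the camera call returned (one of the last four; its "shot" number tells which), for a name from the list of things; names that differ only in an ending like _2 or _b are one class to them, and where a whole thing is asked for, a point or a joint stands for the part that bears it (a point fixed in the world has none). Each returns a list of dicts, best first, with "p" (0 to 1); they miss things now and then, are a little off and sometimes report something else, mostly with a low value. They report only what shows in the picture. A call takes as long as a camera call. They do not tell look-alikes from the thing itself.
- ctrl.search_frame(picture, name): "centre" ([column, row] in pixels, amid what is visible of it).
- ctrl.silhouettes(picture, name): "mask" (420x560 bool, what is visible of it) and "centre" ([column, row] in pixels, amid what is visible of it).
- ctrl.spot_point(picture, name): "centre" ([column, row] in pixels: a listed point, or the origin of a listed thing).
The state is a dict: "clock": time; "joint_pos": joint angles; "qvel": joint speeds; "tau": joint torques, N m; "tool_pos": TCP position; "orientation": TCP orientation; "force": force on the tool from outside, world axes, zero at the start; "moment": the same for the moment, N m; "opening": finger opening in m; "gripper_force": force on a finger pad.
Only numpy, scipy, OpenCV 4.12 (cv2) and the standard library are available. Lean on these libraries where they do the work, as an engineer would, in place of code of your own. Each camera call takes 0.05 s, during which the arm holds its last target. There are 200 camera calls.

## Working session

There is one attempt and no reset: what is moved stays moved. The work goes in short steps, Python scripts to look and compute and a tool call to move; the robot and the scene stay as the last step left them, time stands still between calls to the robot, and variables do not carry over. Pictures are saved under pics/ and viewed, at most 10 in all, crops included, and the job is handed in when it is done.

Besides the shell and the picture viewer there is one more tool, called as a command line: name --argument value ..., lists and objects as JSON in quotes. carry_out: Moves the arm, as the interface text tells. Its arguments: {"type":"object","properties":{"deltas":{"type":"array"}},"required":["deltas"]}

```bash
mkdir -p pics; cat > h.py <<'E'
import numpy as np, cv2
from plant import ctrl
def snap(n,f=None):
    s=ctrl.snapshot(n)
    if f: cv2.imwrite(f'pics/{f}.png',s['color'][:,:,::-1])
    return s
def ray(s,px,z):
    K=np.array(s['camera_matrix']);R=np.array(s['R']);t=np.array(s['t'])
    d=R.T@np.linalg.solve(K,[px[0],px[1],1.]);c=-R.T@t
    return c+d*(z-c[2])/d[2]
def proj(s,X):
    p=np.array(s['camera_matrix'])@(np.array(s['R'])@np.array(X)+np.array(s['t']));return p[:2]/p[2]
E
python3 - <<'E'
from h import *
o=ctrl.get_obs();print(o['clock'],o['tool_pos'],o['orientation'],o['force'])
a=snap('top','top0');b=snap('scene','scene0')
cv2.imwrite('pics/both0.png',cv2.resize(np.hstack([a['color'],b['color']])[:,:,::-1],(800,300)))
zs=dict(dock=.028,deck_edge=.057,dish_large=.028,dish_medium=.057,dish_small=.057,tweezers=.057)
for n,z in zs.items():
  for s,l in((a,'top'),(b,'scene')):
    for d in ctrl.spot_point(s,n)[:4]: print(n,l,round(d['p'],2),np.round(d['centre']),np.round(ray(s,d['centre'],z),3))
E
```

```text
0.0 [0.27060371 0.61785382 0.22559402] [ 1.79904565e+02 -7.45733256e-03 -2.36583796e+01] [ 0.51478318 -0.87586817 -0.37971258]
dock top 0.91 [259. 202.] [0.515 0.012 0.028]
dock scene 0.68 [302. 214.] [0.504 0.006 0.028]
dock scene 0.46 [257. 203.] [ 0.416 -0.147  0.028]
deck_edge top 0.71 [285. 202.] [ 0.509 -0.067  0.057]
deck_edge top 0.69 [111. 173.] [0.6   0.448 0.057]
deck_edge scene 0.71 [280. 216.] [ 0.508 -0.079  0.057]
dish_large top 0.58 [185. 205.] [0.508 0.233 0.028]
dish_large scene 0.89 [358. 202.] [0.498 0.233 0.028]
dish_medium top 0.95 [426. 224.] [ 0.442 -0.477  0.057]
dish_medium top 0.86 [475. 203.] [ 0.501 -0.62   0.057]
dish_medium top 0.85 [317. 175.] [ 0.59  -0.161  0.057]
dish_medium top 0.65 [189. 290.] [0.255 0.213 0.057]
dish_medium scene 0.96 [167. 229.] [ 0.467 -0.489  0.057]
dish_medium scene 0.83 [190. 180.] [ 0.272 -0.38   0.057]
dish_medium scene 0.8 [335. 163.] [0.317 0.196 0.057]
dish_medium scene 0.66 [128. 252.] [ 0.53  -0.628  0.057]
dish_small top 0.98 [320. 225.] [ 0.44  -0.168  0.057]
dish_small top 0.32 [260. 202.] [0.511 0.007 0.057]
dish_small scene 0.58 [258. 203.] [ 0.436 -0.147  0.057]
dish_small scene 0.49 [380. 160.] [0.348 0.377 0.057]
tweezers top 0.43 [380. 186.] [ 0.554 -0.347  0.057]
```

View pics/top0.png

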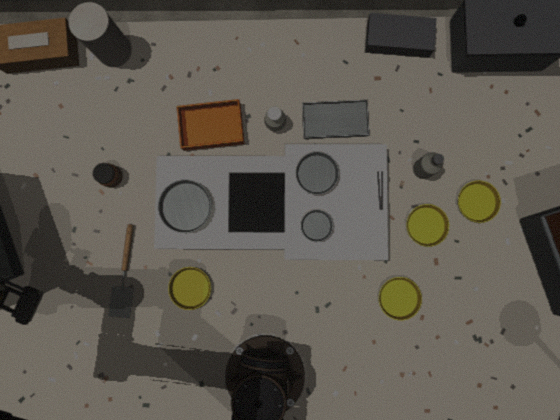

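View pics/scene0.png

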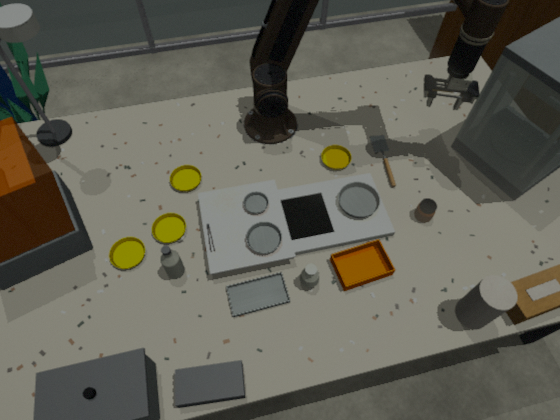

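The steel dishes are in top0 at (185,205) large, (317,174) medium and (317,225) small. The plate is at (257,202). The yellow look-alikes are at (427,225), (478,201), (400,298) and (190,288), and I won't use any of them.

```bash
python3 - <<'E'
from h import *
a=snap('top')
im=a['color']
c=im[130:270,150:400]; cv2.imwrite('pics/crop.png',cv2.resize(c,(750,420),interpolation=cv2.INTER_CUBIC)[:,:,::-1])
g=im.max(2); m=(g<45).astype(np.uint8); m2=np.zeros_like(m); m2[160:245,220:292]=m[160:245,220:292]
cs=max(cv2.findContours(m2,0,2)[0],key=cv2.contourArea)
w=np.array([ray(a,p[0],.028)[:2] for p in cs],np.float32)
r=cv2.minAreaRect(w);print('plate',r,cv2.boxPoints(r).round(4).tolist())
# shaker white outline deck
for n,z,h in(('dish_large',.028,.026),('dish_medium',.057,.021),('dish_small',.057,.018)):
  for d in ctrl.silhouettes(a,n)[:5]:
    k=np.array(d['mask'],np.uint8); cc=max(cv2.findContours(k,0,1)[0],key=cv2.contourArea)
    w=np.array([ray(a,p[0],z+h)[:2] for p in cc],np.float32)
    e=cv2.fitEllipse(w); print(n,round(d['p'],2),np.round(d['centre']),np.round(e[0],4),np.round(e[1],4))
print(-np.array(a['R']).T@a['t'])
E
```

```text
plate ((0.5138685703277588, 0.019678838551044464), (0.1651817113161087, 0.17475520074367523), 89.34803771972656) [[0.42559999227523804, -0.061900001019239426], [0.6003000140190125, -0.06390000134706497], [0.6021999716758728, 0.10130000114440918], [0.42739999294281006, 0.10329999774694443]]
dish_large 0.94 [183. 203.] [0.5025 0.2317] [0.1561 0.1582]
dish_medium 0.89 [187. 292.] [0.2631 0.2103] [0.1187 0.1207]
dish_medium 0.89 [479. 201.] [ 0.505  -0.6228] [0.1178 0.121 ]
dish_medium 0.87 [400. 298.] [ 0.2313 -0.3899] [0.1195 0.121 ]
dish_medium 0.81 [426. 225.] [ 0.438  -0.4738] [0.1224 0.1234]
dish_medium 0.58 [316. 175.] [ 0.5926 -0.1589] [0.1236 0.1249]
dish_small 0.84 [317. 225.] [ 0.4401 -0.1564] [0.0925 0.0947]
[ 0.36552824 -0.09051239  1.52518936]
```

View pics/crop.png

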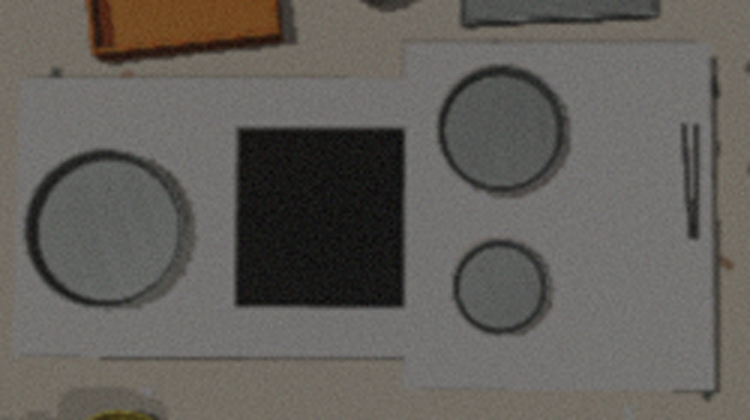

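The crop confirms the choice: plain steel dishes, medium at upper right on the deck, small below it, large on the apron, and tweezers at the far end. The shaker is nearly square to the world axes, with the dock at about (0.514, 0.018) and the step at y≈-0.064. I'll set the fingers inside each dish, slightly open, and push on the leading inner wall.

carry_out --deltas '[[[0.18,0.127,0,0.023,0.82],[0.36,0.254,0,0.046,0.82],[0.54,0.381,0,0.069,0.82],[0.72,0.508,0,0.092,0.82],[0.9,0.635,0,0.115,0.82]]]'

```text
clock: 1.4
tool_pos: [0.3853, 0.4282, 0.2268]
orientation: [-180.0, 0.0, -65.4]
force: [1.2, 1.2, 0.2]
opening: 0.0797
gripper_force: 0.0
```

```bash
cat >> h.py <<'E'
from scipy.spatial.transform import Rotation as Ro
def to(*P,yaw=-90):
    o=ctrl.get_obs();R=Ro.from_euler('xyz',o['orientation'],degrees=True).as_matrix()
    print(round(o['clock'],2),'pos',np.round(o['tool_pos'],4),'rpy',np.round(o['orientation'],2),'F',np.round(o['force'],1),'op',round(o['opening'],4))
    dt=-(yaw-o['orientation'][2]+180)%360
    dt=-((yaw-o['orientation'][2]+180)%360-180)
    for p in P: print(p,np.round(R.T@(np.array(p)-o['tool_pos'])/.2,3),'turn',round(dt/360,4))
E
python3 -c "
from h import *
to((.504,.225,.2),(.504,.225,.07))"
```

```text
1.4 pos [0.3853 0.4282 0.2268] rpy [-1.7998e+02  1.0000e-02 -6.5370e+01] F [1.2 1.2 0.2] op 0.0797
(0.504, 0.225, 0.2) [ 1.171 -0.116  0.134] turn 0.0684
(0.504, 0.225, 0.07) [ 1.171 -0.116  0.784] turn 0.0684
```

carry_out --deltas '[[[0.2,-0.02,0.1,0.02,0.82],[0.4,-0.04,0.2,0.04,0.82],[0.6,-0.06,0.3,0.06,0.82],[0.8,-0.09,0.4,0.0684,0.82],[1.0,-0.1,0.5,0.0684,0.82]]]'

```text
clock: 1.9
tool_pos: [0.4882, 0.2556, 0.1262]
orientation: [-180.0, 0.0, -89.8]
force: [1.0, 0.8, 0.5]
opening: 0.0798
gripper_force: 0.0
```

```bash
python3 -c "
from h import *
to((.504,.23,.075),(.504,.23,.038))
s=snap('wrist','w1')
c=snap('top','t1')
for n,z in(('dish_large',.054),):
  for q in (s,c):
    for d in ctrl.silhouettes(q,n)[:2]:
      k=np.array(d['mask'],np.uint8); cc=max(cv2.findContours(k,0,1)[0],key=cv2.contourArea)
      w=np.array([ray(q,p[0],z)[:2] for p in cc],np.float32)
      print(d['p'],d['centre'],cv2.fitEllipse(w))
"
```

```text
1.9 pos [0.4882 0.2556 0.1262] rpy [-1.7995e+02  4.0000e-02 -8.9770e+01] F [1.  0.8 0.5] op 0.0798
(0.504, 0.23, 0.075) [ 0.129 -0.078  0.256] turn 0.0006
(0.504, 0.23, 0.038) [ 0.129 -0.078  0.441] turn 0.0006
0.77 [259.5, 181.8] ((0.5011536478996277, 0.23151256144046783), (0.15520374476909637, 0.15855617821216583), 49.44424819946289)
0.88 [192.0, 203.7] ((0.5028890371322632, 0.20831026136875153), (0.10367970168590546, 0.16052180528640747), 89.38451385498047)
```

carry_out --deltas '[[[0.08,-0.035,0,0,0.82],[0.168,-0.069,0.1,0,0.82],[0.168,-0.069,0.22,0,0.82],[0.168,-0.069,0.34,0,0.82],[0.168,-0.069,0.43,0,0.82]]]'

```text
clock: 2.6
tool_pos: [0.5012, 0.2245, 0.0402]
orientation: [-180.0, 0.0, -89.6]
force: [-0.0, 0.1, 0.6]
opening: 0.0798
gripper_force: 0.0
```

```bash
python3 -c "
from h import *
s=snap('wrist','w2')
to((.514,0,.04),(.514,-.014,.04))"
```

```text
2.65 pos [0.4999 0.2236 0.0376] rpy [ 1.7987e+02 -8.0000e-02 -8.9640e+01] F [-0.7 -0.4 -2.7] op 0.0799
(0.514, 0, 0.04) [ 1.118 -0.064 -0.011] turn 0.001
(0.514, -0.014, 0.04) [ 1.188 -0.063 -0.01 ] turn 0.001
```

View pics/w2.png

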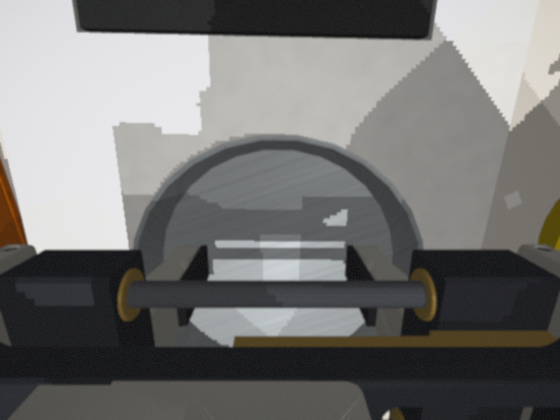

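The wrist view shows the large dish, with its rim from about column 140 to 420. The fingers are down inside it and the plate is ahead at the top of the picture. I'll slide it toward the step.

carry_out --deltas '[[[0.04,-0.004,0,0.0,0.82],[0.09,-0.008,0,0.001,0.82],[0.15,-0.012,0,0.001,0.82],[0.21,-0.017,0,0.001,0.82],[0.27,-0.022,0,0.001,0.82]]]'

```text
clock: 3.15
tool_pos: [0.5066, 0.1686, 0.0416]
orientation: [-179.9, 0.1, -90.0]
force: [-0.3, 1.6, 2.9]
opening: 0.0794
gripper_force: 1.1
```

carry_out --deltas '[[[0.06,-0.004,0,0.0,0.82],[0.12,-0.008,0,0,0.82],[0.18,-0.012,0,0,0.82],[0.24,-0.017,0,0,0.82],[0.3,-0.022,0,0,0.82]]]'

```text
clock: 3.65
tool_pos: [0.5105, 0.1085, 0.0407]
orientation: [-180.0, 0.0, -90.0]
force: [1.2, 2.5, 4.4]
opening: 0.0796
gripper_force: 2.1
```

carry_out --deltas '[[[0.06,-0.004,0,0.0,0.82],[0.12,-0.008,0,0,0.82],[0.18,-0.012,0,0,0.82],[0.23,-0.014,0,0,0.82],[0.27,-0.016,0,0,0.82]]]'

```text
clock: 4.15
tool_pos: [0.5134, 0.0544, 0.0405]
orientation: [180.0, -0.0, -90.1]
force: [-0.3, 2.4, 3.9]
opening: 0.0795
gripper_force: 2.4
```

```bash
cat >> h.py <<'E'
def rim(s,n,z):
    for d in ctrl.silhouettes(s,n)[:6]:
      k=np.array(d['mask'],np.uint8); cc=max(cv2.findContours(k,0,1)[0],key=cv2.contourArea)
      w=np.array([ray(s,p[0],z)[:2] for p in cc],np.float32)
      e=cv2.fitEllipse(w);print(n,round(d['p'],2),np.round(d['centre']),np.round(e[0],4),np.round(e[1],4))
E
python3 -c "
from h import *
s=snap('wrist','w3'); rim(s,'dish_large',.054); s=snap('top','t3');rim(s,'dish_large',.054)
to((.514,0,.04),(.514,-.014,.04))"
```

```text
dish_large 0.62 [271. 253.] [0.514  0.0386] [0.0464 0.1177]
dish_large 0.76 [221. 214.] [0.4642 0.1208] [0.0435 0.0567]
4.35 pos [0.5128 0.0547 0.0401] rpy [ 1.7992e+02 -4.0000e-02 -9.0080e+01] F [-0.3  0.7  0.1] op 0.0797
(0.514, 0, 0.04) [ 0.274 -0.007  0.001] turn -0.0002
(0.514, -0.014, 0.04) [ 0.344 -0.007  0.001] turn -0.0002
```

carry_out --deltas '[[[0.05,0,0,0,0.82],[0.1,0,0,0,0.82],[0.15,0,0,0,0.82],[0.19,0,0,0,0.82],[0.22,0,0,0,0.82]]]'

```text
clock: 4.85
tool_pos: [0.5133, 0.0104, 0.0405]
orientation: [180.0, -0.0, -90.1]
force: [-0.4, 0.7, -0.1]
opening: 0.0796
gripper_force: 0.5
```

carry_out --deltas '[[[0.02,0,0,0,0.82],[0.04,0,0,0,0.82],[0.06,0,0,0,0.82],[0.08,0,0,0,0.82],[0.09,0,0,0,0.82]]]'

```text
clock: 5.35
tool_pos: [0.5134, -0.007, 0.0406]
orientation: [180.0, -0.0, -90.0]
force: [-0.8, 0.2, -0.2]
opening: 0.0794
gripper_force: 0.5
```

```bash
python3 -c "
from h import *
s=snap('wrist','w4'); rim(s,'dish_large',.054); 
a=snap('top');b=snap('scene')
cv2.imwrite('pics/v4.png',np.hstack([cv2.resize(a['color'][130:270,150:400],(400,224)),cv2.resize(b['color'][150:290,190:440],(400,224))])[:,:,::-1])
to((.514,-.014,.04))"
```

```text
dish_large 0.97 [272. 255.] [ 0.5142 -0.0226] [0.0476 0.1231]
5.55 pos [ 0.5134 -0.0067  0.0406] rpy [ 1.800e+02 -1.000e-02 -9.003e+01] F [-0.1 -0.5 -0.3] op 0.0797
(0.514, -0.014, 0.04) [ 0.037 -0.003  0.003] turn -0.0001
```

View pics/v4.png

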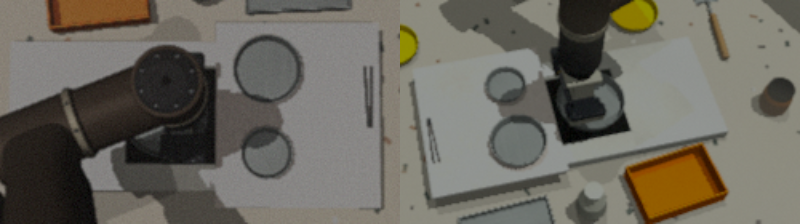

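The large dish is now on the plate just short of the step: in the scene half its rim spans about columns 555–622, with a thin gap to the deck. I'll nudge it home, watching the force.

carry_out --deltas '[[[0.01,0,0,0,0.82],[0.02,0,0,0,0.82],[0.03,0,0,0,0.82],[0.035,0,0,0,0.82],[0.035,0,0,0,0.82]]]'

```text
clock: 6.05
tool_pos: [0.5134, -0.0138, 0.0406]
orientation: [180.0, -0.0, -90.0]
force: [1.3, 0.1, 0.1]
opening: 0.0796
gripper_force: 0.3
```

carry_out --deltas '[[[0.005,0,0,0,0.82],[0.01,0,0,0,0.82],[0.015,0,0,0,0.82],[0.015,0,0,0,0.82],[0.015,0,0,0,0.82]]]'

```text
clock: 6.55
tool_pos: [0.5134, -0.0167, 0.0406]
orientation: [180.0, -0.0, -90.0]
force: [0.1, -0.0, -0.2]
opening: 0.0797
gripper_force: 0.3
```

carry_out --deltas '[[[0.005,0,0,0,0.82],[0.01,0,0,0,0.82],[0.015,0,0,0,0.82],[0.015,0,0,0,0.82]]]'

```text
clock: 6.95
tool_pos: [0.5134, -0.0198, 0.0406]
orientation: [180.0, -0.0, -90.0]
force: [0.1, 1.1, -0.3]
opening: 0.0797
gripper_force: 0.4
```

```bash
python3 -c "
from h import *
s=snap('wrist','w5')
to((.514,-.014,.04))
for z,ys in ((.054,(-.0643,)),(.057,(-.0643,))):
  for y in ys: print(proj(s,(.514,y,z)),proj(s,(.514,-.0743,z)))
"
```

```text
7.0 pos [ 0.5134 -0.0198  0.0406] rpy [180.    -0.   -90.04] F [ 0.2  0.7 -0.3] op 0.0796
(0.514, -0.014, 0.04) [-0.029 -0.003  0.003] turn -0.0001
[277.19972745 190.50422146] [277.17654666 170.39478663]
[277.20225114 191.87977616] [277.17865194 171.39098304]
```

View pics/w5.png

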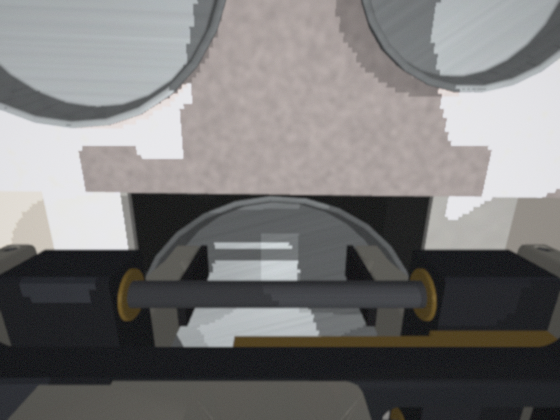

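The wrist view shows the step edge at row ~194 and the dish's front rim at ~198, centred at column 277, so about 2 mm is left.

carry_out --deltas '[[[0.005,0,0,0,0.82],[0.01,0,0,0,0.82],[0.01,0,0,0,0.82]]]'

```text
clock: 7.3
tool_pos: [0.5136, -0.0213, 0.0406]
orientation: [-180.0, 0.0, -90.0]
force: [-0.1, 5.0, 0.1]
opening: 0.0798
gripper_force: 2.2
```

carry_out --deltas '[[[0.005,0,0,0,0.82],[0.008,0,0,0,0.82],[0.008,0,0,0,0.82]]]'

```text
clock: 7.6
tool_pos: [0.5139, -0.0221, 0.0406]
orientation: [-179.9, 0.1, -90.0]
force: [-0.4, 10.2, 0.6]
opening: 0.0797
gripper_force: 4.8
```

Home: 10 N against the step. I'll back off, lift out and go to the medium dish.

carry_out --deltas '[[[-0.05,0,0,0,0.82],[-0.05,0,-0.2,0,0.7],[-0.05,0,-0.42,0,0.4],[0.15,-0.14,-0.45,0,0.136],[0.38,-0.28,-0.45,0,0.136]]]'

```text
clock: 8.1
tool_pos: [0.5695, -0.0956, 0.1338]
orientation: [-179.7, -0.0, -89.8]
force: [1.5, 1.4, -0.3]
opening: 0.0554
gripper_force: 0.0
```

```bash
python3 -c "
from h import *
s=snap('wrist','w6'); rim(s,'dish_large',.054); rim(s,'dish_medium',.078);rim(s,'dish_small',.075)
to((.592,-.15,.11),(.592,-.15,.067))
"
```

```text
dish_large 0.97 [297. 316.] [0.5515 0.0071] [0.0336 0.1064]
dish_small 0.93 [460. 142.] [ 0.4401 -0.1554] [0.0935 0.0942]
dish_small 0.26 [366.  95.] [ 0.526 -0.157] [0.202  0.3585]
8.3 pos [ 0.5669 -0.0972  0.1299] rpy [ 1.799e+02 -3.000e-02 -9.019e+01] F [-0.8 -0.   0.1] op 0.0502
(0.592, -0.15, 0.11) [ 0.264 -0.126  0.099] turn -0.0005
(0.592, -0.15, 0.067) [ 0.264 -0.127  0.314] turn -0.0005
```

carry_out --deltas '[[[0.13,-0.06,0,0,0.136],[0.264,-0.127,0.03,0,0.136],[0.264,-0.127,0.13,0,0.136],[0.264,-0.127,0.23,0,0.136],[0.264,-0.127,0.31,0,0.136]]]'

```text
clock: 8.8
tool_pos: [0.5915, -0.1481, 0.0672]
orientation: [179.9, -0.0, -90.0]
force: [0.0, -0.2, -0.3]
opening: 0.0499
gripper_force: 0.0
```

```bash
python3 -c "
from h import *
s=snap('wrist','w7'); rim(s,'dish_medium',.078)
to((.585,-.09,.067),(.514,-.03,.067))
"
```

```text
dish_medium 0.83 [277. 212.] [ 0.5924 -0.1812] [0.078 0.121]
8.9 pos [ 0.5903 -0.1479  0.0661] rpy [179.7   -0.   -90.01] F [0.1 0.5 1.1] op 0.0497
(0.585, -0.09, 0.067) [-0.289  0.027 -0.004] turn -0.0
(0.514, -0.03, 0.067) [-0.589  0.382 -0.003] turn -0.0
```

View pics/w7.png

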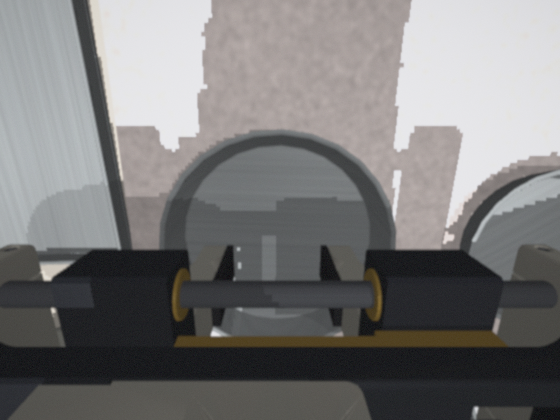

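The fingers are inside the medium steel dish (wrist view: rim at columns 162–395, small dish at lower right, tray at left). I'll slide +y first, then diagonally to the plate's midline.

carry_out --deltas '[[[-0.03,0,0,0,0.136],[-0.07,0,0,0,0.136],[-0.12,0,0,0,0.136],[-0.17,0,0,0,0.136],[-0.215,0,0,0,0.136]]]'

```text
clock: 9.4
tool_pos: [0.5931, -0.1047, 0.0693]
orientation: [-179.9, -0.0, -90.0]
force: [-0.0, -1.5, 2.1]
opening: 0.0496
gripper_force: 0.8
```

carry_out --deltas '[[[-0.043,0.035,0,0,0.136],[-0.086,0.07,0,0,0.136],[-0.129,0.11,0,0,0.136],[-0.172,0.15,0,0,0.136],[-0.215,0.19,0,0,0.136]]]'

```text
clock: 9.9
tool_pos: [0.5539, -0.0622, 0.0687]
orientation: [-180.0, 0.0, -90.0]
force: [1.1, -1.0, 1.2]
opening: 0.0499
gripper_force: 0.6
```

carry_out --deltas '[[[-0.02,0.04,0,0,0.136],[-0.045,0.075,0,0,0.136],[-0.07,0.11,0,0,0.136],[-0.1,0.14,0,0,0.136],[-0.12,0.16,0,0,0.136]]]'

```text
clock: 10.4
tool_pos: [0.5221, -0.0384, 0.0685]
orientation: [180.0, 0.0, -90.0]
force: [1.0, 0.0, -0.2]
opening: 0.0499
gripper_force: 0.3
```

```bash
python3 -c "
from h import *
s=snap('wrist','w8'); rim(s,'dish_medium',.078)
a=snap('top');b=snap('scene')
rim(a,'dish_small',.075)
cv2.imwrite('pics/v8.png',np.hstack([cv2.resize(s['color'],(400,300)),cv2.resize(b['color'][150:290,190:377],(400,300))])[:,:,::-1])
to((.514,-.02,.064))
"
```

```text
dish_medium 0.83 [272. 186.] [ 0.5257 -0.0813] [0.0989 0.1268]
dish_small 0.83 [319. 225.] [ 0.4402 -0.1575] [0.0923 0.0937]
10.65 pos [ 0.5229 -0.0388  0.0685] rpy [180.    -0.   -90.03] F [-0.4 -0.7  0.3] op 0.0499
(0.514, -0.02, 0.064) [-0.094  0.045  0.023] turn -0.0001
```

View pics/v8.png

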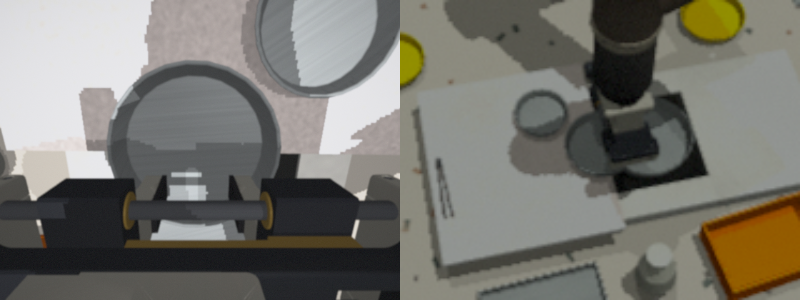

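The medium dish is at the edge with its centre about (0.525,-0.067), clear of the small dish. I'll continue over the edge, lowering the fingers with it as it tips.

carry_out --deltas '[[[-0.025,0.01,0.005,0,0.136],[-0.05,0.02,0.01,0,0.136],[-0.075,0.03,0.015,0,0.136],[-0.1,0.04,0.02,0,0.136],[-0.125,0.045,0.025,0,0.136]]]'

```text
clock: 11.15
tool_pos: [0.5136, -0.0133, 0.0635]
orientation: [180.0, -0.0, -90.0]
force: [0.6, 0.2, -0.2]
opening: 0.0496
gripper_force: 0.3
```

carry_out --deltas '[[[-0.02,0,0.005,0,0.136],[-0.04,0,0.01,0,0.136],[-0.06,0,0.02,0,0.136],[-0.08,0,0.035,0,0.136],[-0.1,0,0.045,0,0.136]]]'

```text
clock: 11.65
tool_pos: [0.5137, 0.0065, 0.0542]
orientation: [180.0, -0.0, -90.0]
force: [-0.8, -0.2, -0.1]
opening: 0.0494
gripper_force: 0.0
```

```bash
python3 -c "
from h import *
s=snap('wrist','w9'); b=snap('scene')
cv2.imwrite('pics/v9.png',np.hstack([cv2.resize(s['color'],(400,300)),cv2.resize(b['color'][150:290,190:377],(400,300))])[:,:,::-1])
to((.514,.042,.046))
"
```

```text
11.75 pos [0.5137 0.0066 0.0542] rpy [ 1.7997e+02 -1.0000e-02 -9.0010e+01] F [ 0.3  0.6 -0.6] op 0.0498
(0.514, 0.042, 0.046) [-0.177 -0.002  0.041] turn -0.0
```

View pics/v9.png

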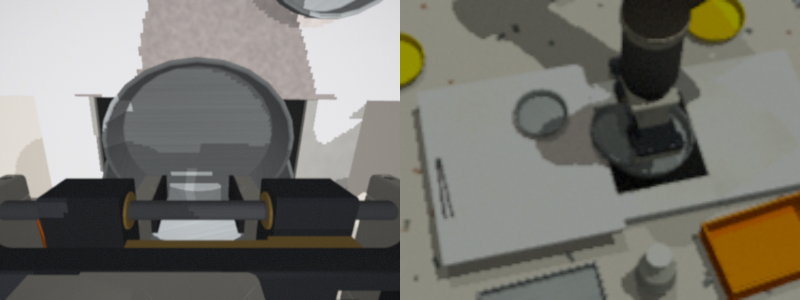

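The medium dish has tipped nose-down into the large one, with its tail on the edge. Pushing on.

carry_out --deltas '[[[-0.03,0,0.01,0,0.136],[-0.06,0,0.015,0,0.136],[-0.09,0,0.022,0,0.136],[-0.12,0,0.03,0,0.136],[-0.15,0,0.036,0,0.136]]]'

```text
clock: 12.25
tool_pos: [0.5142, 0.0367, 0.0476]
orientation: [-180.0, -0.0, -90.0]
force: [0.2, -1.5, 4.2]
opening: 0.0497
gripper_force: 2.3
```

carry_out --deltas '[[[-0.01,0,0.005,0,0.136],[-0.02,0,0.005,0,0.136],[-0.03,0,0.005,0,0.136],[-0.03,0,0.005,0,0.136]]]'

```text
clock: 12.65
tool_pos: [0.5138, 0.0424, 0.0462]
orientation: [180.0, 0.0, -90.0]
force: [0.9, -0.2, 0.6]
opening: 0.0497
gripper_force: 0.0
```

```bash
python3 -c "
from h import *
s=snap('wrist','w10'); b=snap('scene')
cv2.imwrite('pics/v10.png',np.hstack([cv2.resize(s['color'],(400,300)),cv2.resize(b['color'][150:290,190:377],(400,300))])[:,:,::-1])
to((.514,.042,.046))
rim(s,'dish_medium',.052); rim(s,'dish_small',.075)
"
```

```text
12.75 pos [0.5138 0.0422 0.0463] rpy [179.99  -0.   -90.04] F [-0.3 -0.8  0.3] op 0.0497
(0.514, 0.042, 0.046) [ 0.001 -0.001  0.001] turn -0.0001
dish_medium 0.74 [278. 181.] [ 0.5147 -0.0008] [0.1037 0.1261]
```

View pics/v10.png

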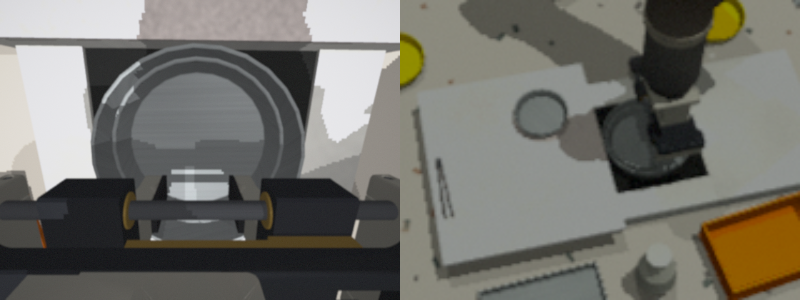

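The medium dish is flat inside the large one, and the large rim sits about 3 mm off the step, which I'll close up later. On to the small dish.

carry_out --deltas '[[[-0.01,0,-0.2,0,0.136],[-0.01,0,-0.4,0,0],[0.2,0.07,-0.42,0,-0.3],[0.4,0.15,-0.42,0,-0.545],[0.6,0.23,-0.42,0,-0.545]]]'

```text
clock: 13.35
tool_pos: [0.4672, -0.0788, 0.1309]
orientation: [-179.9, 0.0, -90.0]
force: [0.6, 0.4, -0.3]
opening: 0.0253
gripper_force: 0.0
```

```bash
python3 -c "
from h import *
to((.44,-.147,.11),(.44,-.147,.067))
s=snap('wrist');rim(s,'dish_small',.075)
"
```

```text
13.35 pos [ 0.4672 -0.0788  0.1309] rpy [-1.7993e+02  2.0000e-02 -8.9990e+01] F [ 0.6  0.4 -0.3] op 0.0253
(0.44, -0.147, 0.11) [0.341 0.136 0.104] turn 0.0
(0.44, -0.147, 0.067) [0.341 0.137 0.319] turn 0.0
dish_small 0.87 [321. 119.] [ 0.4395 -0.1553] [0.0943 0.0944]
```

carry_out --deltas '[[[0.15,0.07,0,0,-0.545],[0.34,0.138,0.03,0,-0.545],[0.34,0.138,0.13,0,-0.545],[0.34,0.138,0.23,0,-0.545],[0.34,0.138,0.315,0,-0.545]]]'

```text
clock: 13.95
tool_pos: [0.4399, -0.1461, 0.0667]
orientation: [-180.0, 0.0, -90.1]
force: [0.2, -0.5, 0.6]
opening: 0.0199
gripper_force: 0.0
```

```bash
python3 -c "
from h import *
to((.44,-.130,.067),(.514,-.06,.067))
s=snap('wrist','w11');rim(s,'dish_small',.075)
"
```

```text
13.95 pos [ 0.4399 -0.1461  0.0667] rpy [-1.7999e+02  1.0000e-02 -9.0110e+01] F [ 0.2 -0.5  0.6] op 0.0199
(0.44, -0.13, 0.067) [-0.081 -0.    -0.002] turn -0.0003
(0.514, -0.06, 0.067) [-0.431 -0.369 -0.002] turn -0.0003
dish_small 0.78 [278. 220.] [ 0.4395 -0.1727] [0.0596 0.0883]
dish_small 0.26 [202. 115.] [ 0.4682 -0.212 ] [0.1441 0.2718]
```

carry_out --deltas '[[[-0.025,0,0,0,-0.545],[-0.05,0,0,0,-0.545],[-0.08,-0.01,0,0,-0.545],[-0.11,-0.035,0,0,-0.545],[-0.14,-0.065,0,0,-0.545]]]'

```text
clock: 14.55
tool_pos: [0.4539, -0.117, 0.0679]
orientation: [-179.9, 0.0, -90.0]
force: [-0.3, 0.0, 0.9]
opening: 0.02
gripper_force: 0.3
```

carry_out --deltas '[[[-0.04,-0.04,0,0,-0.545],[-0.08,-0.08,0,0,-0.545],[-0.12,-0.12,0,0,-0.545],[-0.16,-0.16,0,0,-0.545],[-0.2,-0.2,0,0,-0.545]]]'

```text
clock: 15.05
tool_pos: [0.4939, -0.077, 0.0673]
orientation: [180.0, -0.0, -90.0]
force: [0.0, -0.4, 0.4]
opening: 0.02
gripper_force: 0.3
```

carry_out --deltas '[[[-0.035,-0.035,0,0,-0.545],[-0.07,-0.07,0,0,-0.545],[-0.1,-0.095,0,0,-0.545],[-0.125,-0.105,0,0,-0.545],[-0.15,-0.105,0,0,-0.545]]]'

```text
clock: 15.55
tool_pos: [0.5143, -0.0474, 0.0673]
orientation: [180.0, -0.0, -90.0]
force: [-0.4, -0.8, -0.1]
opening: 0.0198
gripper_force: 0.2
```

```bash
python3 -c "
from h import *
s=snap('wrist','w12');rim(s,'dish_small',.075);b=snap('scene')
cv2.imwrite('pics/v12.png',np.hstack([cv2.resize(s['color'],(400,300)),cv2.resize(b['color'][150:290,190:377],(400,300))])[:,:,::-1])
to((.514,-.03,.064))
"
```

```text
dish_small 0.87 [279. 202.] [ 0.5139 -0.0818] [0.074  0.0934]
15.7 pos [ 0.5139 -0.0475  0.0674] rpy [180.     0.   -90.01] F [-0.5  0.5  0.2] op 0.0195
(0.514, -0.03, 0.064) [-0.088 -0.     0.017] turn -0.0
```

View pics/v12.png

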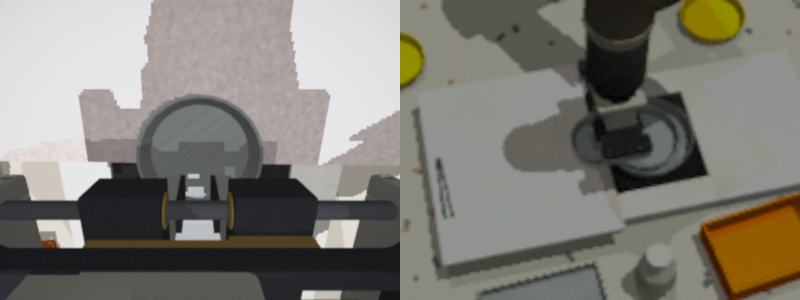

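The small dish is at the edge, with its centre about (0.514,-0.071). My count of viewed pictures is now 11, one over the limit, so I'll use numbers only from here.

carry_out --deltas '[[[-0.03,0,0.005,0,-0.545],[-0.06,0,0.01,0,-0.545],[-0.09,0,0.015,0,-0.545],[-0.12,0,0.02,0,-0.545],[-0.145,0,0.022,0,-0.545]]]'

```text
clock: 16.2
tool_pos: [0.5142, -0.0182, 0.0629]
orientation: [180.0, 0.0, -90.0]
force: [-0.0, -0.4, -0.5]
opening: 0.0198
gripper_force: 0.1
```

carry_out --deltas '[[[-0.02,0,0.005,0,-0.545],[-0.04,0,0.01,0,-0.545],[-0.06,0,0.02,0,-0.545],[-0.08,0,0.035,0,-0.545],[-0.1,0,0.045,0,-0.545]]]'

```text
clock: 16.7
tool_pos: [0.5141, 0.0015, 0.0536]
orientation: [180.0, -0.0, -90.0]
force: [-0.8, 0.2, 0.6]
opening: 0.0204
gripper_force: 0.0
```

```bash
python3 -c "
from h import *
s=snap('wrist','w13');rim(s,'dish_small',.065)
to((.514,.03,.047))
"
```

```text
dish_small 0.88 [278. 199.] [ 0.5148 -0.035 ] [0.0717 0.0944]
dish_small 0.66 [370. 219.] [ 0.4571 -0.0242] [0.012  0.0444]
16.8 pos [0.514  0.0016 0.0536] rpy [ 1.7997e+02 -1.0000e-02 -9.0010e+01] F [-0.1 -0.  -0. ] op 0.0199
(0.514, 0.03, 0.047) [-0.142  0.     0.033] turn -0.0
```

carry_out --deltas '[[[-0.02,0,0.005,0,-0.545],[-0.04,0,0.01,0,-0.545],[-0.06,0,0.015,0,-0.545],[-0.08,0,0.02,0,-0.545],[-0.1,0,0.023,0,-0.545]]]'

```text
clock: 17.3
tool_pos: [0.5144, 0.0216, 0.0495]
orientation: [-180.0, -0.0, -90.0]
force: [0.3, -0.5, 1.5]
opening: 0.0198
gripper_force: 0.7
```

carry_out --deltas '[[[-0.02,0,0.005,0,-0.545],[-0.04,0,0.01,0,-0.545],[-0.04,0,0.01,0,-0.545]]]'

```text
clock: 17.6
tool_pos: [0.5142, 0.0297, 0.0472]
orientation: [180.0, 0.0, -90.0]
force: [0.2, -0.2, 2.0]
opening: 0.0199
gripper_force: 1.0
```

```bash
python3 -c "
from h import *
s=snap('wrist','w14');rim(s,'dish_small',.052);rim(s,'dish_medium',.052);rim(s,'dish_large',.054)
to((.514,.03,.047))
"
```

```text
dish_small 0.63 [277. 218.] [0.5155 0.0032] [0.0562 0.1104]
dish_medium 0.66 [276. 158.] [0.5153 0.0199] [0.1228 0.1384]
dish_large 0.65 [352. 113.] [ 0.4596 -0.0397] [0.0458 0.0613]
17.8 pos [0.5143 0.0293 0.0475] rpy [-1.7999e+02  1.0000e-02 -9.0030e+01] F [0.6 0.4 2.9] op 0.0201
(0.514, 0.03, 0.047) [-0.004  0.002  0.002] turn -0.0001
```

carry_out --deltas '[[[0.02,0,-0.1,0,-0.545],[0.02,0,-0.3,0,-0.545],[-0.15,0,-0.5,0,-0.7],[-0.4,0,-0.65,0,-1],[-0.6,0,-0.65,0,-1]]]'

```text
clock: 18.3
tool_pos: [0.5157, 0.1505, 0.1813]
orientation: [-179.7, 0.2, -90.1]
force: [0.6, -0.4, -0.8]
opening: 0.0034
gripper_force: 0.0
```

```bash
python3 -c "
from h import *
s=snap('wrist','w15');rim(s,'dish_small',.052);rim(s,'dish_medium',.052);rim(s,'dish_large',.054)
to((.514,.13,.038))
b=snap('top','t15');rim(b,'dish_small',.052);rim(b,'dish_large',.054)
# edge profile down the column x=.514 in wrist image
g=cv2.GaussianBlur(s['color'].max(2),(3,3),0)
for x in(.514,):
  print([(int(round(y*1000)),int(g[tuple(np.round(proj(s,(x,y,.054))).astype(int)[::-1])])) for y in np.arange(-.09,.1,.002) if 0<=proj(s,(x,y,.054))[1]<420])
"
```

```text
dish_small 0.66 [281. 158.] [0.5143 0.0906] [0.2783 0.2885]
dish_small 0.65 [278.  36.] [0.5156 0.0075] [0.0731 0.0997]
dish_medium 0.97 [490. 238.] [0.295  0.1946] [0.0868 0.1144]
dish_medium 0.91 [281.  90.] [0.5152 0.01  ] [0.1166 0.1177]
dish_large 0.67 [284. 118.] [0.5149 0.0183] [0.1459 0.1479]
18.5 pos [0.5139 0.1502 0.1772] rpy [ 1.7998e+02  1.0000e-02 -8.9920e+01] F [-0.1  0.1 -0.9] op 0.0005
(0.514, 0.13, 0.038) [ 0.101 -0.001  0.696] turn 0.0002
dish_small 0.63 [265. 199.] [ 0.5155 -0.0022] [0.0918 0.0955]
dish_large 0.66 [241. 198.] [0.5156 0.0168] [0.1564 0.1583]
dish_large 0.53 [246. 224.] [0.4638 0.0225] [0.0855 0.1752]
[(-22, 121), (-20, 123), (-18, 122), (-16, 120), (-14, 121), (-12, 123), (-10, 124), (-8, 122), (-6, 121), (-4, 124), (-2, 123), (0, 123), (2, 126), (4, 125), (6, 123), (8, 124), (10, 125), (12, 125), (14, 126), (16, 127), (18, 128), (20, 127), (22, 127), (24, 127), (26, 128), (28, 128), (30, 127), (32, 126), (34, 127), (36, 127), (38, 125), (40, 102), (42, 92), (44, 115), (46, 111), (48, 119), (50, 124), (52, 125), (54, 124), (56, 124), (58, 123), (60, 123), (62, 125), (64, 118), (66, 91), (68, 90), (70, 101), (72, 119), (74, 122), (76, 120), (78, 120), (80, 121), (82, 121), (84, 122), (86, 117), (88, 87), (90, 86), (92, 86), (94, 99), (96, 111), (98, 69)]
```

carry_out --deltas '[[[0.1,0,0.14,0,-1],[0.1,0,0.28,0,-1],[0.1,0,0.42,0,-1],[0.1,0,0.56,0,-1],[0.1,0,0.68,0,-1]]]'

```text
clock: 19.15
tool_pos: [0.5138, 0.1275, 0.0397]
orientation: [179.9, -0.0, -90.2]
force: [0.6, 0.6, -0.6]
opening: 0.0003
gripper_force: 0.0
```

carry_out --deltas '[[[0.02,0,0,0,-1],[0.04,0,0,0,-1],[0.06,0,0,0,-1],[0.075,0,0,0,-1],[0.085,0,0,0,-1]]]'

```text
clock: 19.65
tool_pos: [0.5148, 0.1121, 0.0425]
orientation: [-179.9, 0.1, -90.1]
force: [0.5, 0.1, 0.8]
opening: 0.0004
gripper_force: 0.0
```

carry_out --deltas '[[[0.005,0,0,0,-1],[0.01,0,0,0,-1],[0.015,0,0,0,-1],[0.015,0,0,0,-1]]]'

```text
clock: 20.05
tool_pos: [0.5142, 0.1092, 0.0414]
orientation: [180.0, -0.0, -90.0]
force: [0.3, -0.2, -0.1]
opening: 0.0006
gripper_force: 0.0
```

carry_out --deltas '[[[0.005,0,0,0,-1],[0.01,0,0,0,-1],[0.015,0,0,0,-1],[0.015,0,0,0,-1]]]'

```text
clock: 20.45
tool_pos: [0.5151, 0.1075, 0.0415]
orientation: [-179.9, 0.1, -90.0]
force: [0.2, 5.7, -0.9]
opening: 0.0006
gripper_force: 3.1
```

carry_out --deltas '[[[0.005,0,0,0,-1],[0.01,0,0,0,-1],[0.01,0,0,0,-1]]]'

```text
clock: 20.75
tool_pos: [0.5162, 0.1069, 0.0419]
orientation: [-179.8, 0.2, -90.0]
force: [0.5, 12.3, -2.1]
opening: 0.0004
gripper_force: 5.9
```

carry_out --deltas '[[[0.005,0,0,0,-1],[0.01,0,0,0,-1],[0.01,0,0,0,-1]]]'

```text
clock: 21.05
tool_pos: [0.5174, 0.1065, 0.0424]
orientation: [-179.6, 0.4, -90.0]
force: [0.5, 18.0, -2.0]
opening: 0.0001
gripper_force: 8.8
```

The large dish is firmly home (18 N, no travel). Next: back off, rise, and look at the small dish once before pressing.

carry_out --deltas '[[[-0.06,0,0,0,-1],[-0.06,0,-0.2,0,-1],[-0.06,0,-0.4,0,-1],[0.1,0,-0.6,0,-1],[0.1,0,-0.6,0,-1]]]'

```text
clock: 21.55
tool_pos: [0.5164, 0.0814, 0.1666]
orientation: [-179.6, 0.1, -90.0]
force: [0.2, 1.0, -0.5]
opening: 0.0
gripper_force: 0.0
```

```bash
python3 -c "
from h import *
to((.515,.004,.06),(.515,.004,.04))
s=snap('wrist','w16');b=snap('scene','s16')
rim(s,'dish_small',.052);rim(s,'dish_medium',.052);rim(s,'dish_large',.054);rim(b,'dish_small',.052);rim(b,'dish_large',.054)
g=cv2.GaussianBlur(s['color'].max(2),(3,3),0)
for ax in 'yx':
  print(ax,[(k,int(g[tuple(np.round(proj(s,(.514,k/1000,.053) if ax=='y' else (k/1000,0,.053))).astype(int)[::-1])])) for k in (range(-80,100,2) if ax=='y' else range(430,600,2)) if 0<=proj(s,(.514,k/1000,.053))[1]<420 or ax=='x'])
"
```

```text
21.55 pos [0.5164 0.0814 0.1666] rpy [-1.796e+02  1.100e-01 -9.002e+01] F [ 0.2  1.  -0.5] op 0.0
(0.515, 0.004, 0.06) [0.388 0.01  0.532] turn -0.0001
(0.515, 0.004, 0.04) [0.388 0.011 0.632] turn -0.0001
dish_small 0.98 [276. 109.] [ 0.5168 -0.0015] [0.093  0.0939]
dish_medium 0.86 [281. 171.] [0.5162 0.0091] [0.1258 0.1264]
dish_medium 0.7 [474. 317.] [0.3104 0.2147] [0.0523 0.0737]
dish_medium 0.46 [312.  43.] [0.5126 0.0139] [0.2531 0.3651]
dish_large 0.6 [271. 195.] [0.5164 0.0176] [0.1566 0.1569]
dish_small 0.7 [300. 213.] [ 0.514  -0.0039] [0.0911 0.0981]
dish_large 0.49 [313. 227.] [0.5746 0.0135] [0.0835 0.1666]
dish_large 0.37 [172. 261.] [ 0.5993 -0.4889] [0.0618 0.1374]
y [(-80, 168), (-78, 169), (-76, 173), (-74, 175), (-72, 175), (-70, 176), (-68, 174), (-66, 169), (-64, 115), (-62, 111), (-60, 111), (-58, 67), (-56, 68), (-54, 105), (-52, 105), (-50, 74), (-48, 108), (-46, 77), (-44, 67), (-42, 68), (-40, 78), (-38, 111), (-36, 125), (-34, 123), (-32, 123), (-30, 126), (-28, 127), (-26, 128), (-24, 128), (-22, 124), (-20, 124), (-18, 126), (-16, 128), (-14, 127), (-12
[... 889 characters left out ...]
113), (482, 127), (484, 127), (486, 127), (488, 126), (490, 126), (492, 128), (494, 128), (496, 128), (498, 128), (500, 127), (502, 127), (504, 127), (506, 126), (508, 125), (510, 125), (512, 126), (514, 126), (516, 129), (518, 128), (520, 127), (522, 126), (524, 127), (526, 127), (528, 126), (530, 126), (532, 127), (534, 128), (536, 127), (538, 125), (540, 125), (542, 127), (544, 127), (546, 128), (548, 128), (550, 127), (552, 128), (554, 101), (556, 90), (558, 91), (560, 94), (562, 120), (564, 108), (566, 104), (568, 86), (570, 84), (572, 84), (574, 85), (576, 107), (578, 112), (580, 86), (582, 79), (584, 80), (586, 82), (588, 81), (590, 88), (592, 111), (594, 120), (596, 199), (598, 234)]
```

Everything reads flat and round: small (0.516,-0.002), medium (0.516,0.009), large (0.516,0.017), with its rim at the step. Now the press.

carry_out --deltas '[[[0.2,0,0,0,-1],[0.388,0,0.1,0,-1],[0.388,0,0.28,0,-1],[0.388,0,0.44,0,-1],[0.388,0,0.57,0,-1]]]'

```text
clock: 22.4
tool_pos: [0.5131, 0.0041, 0.045]
orientation: [179.9, -0.1, -90.1]
force: [-0.5, -0.2, -0.4]
opening: 0.0001
gripper_force: 0.0
```

```bash
python3 -c "
from h import *
to((.515,.004,.04),(.515,.004,.034),(.515,.004,.026))"
```

```text
22.4 pos [0.5131 0.0041 0.045 ] rpy [ 1.7986e+02 -5.0000e-02 -9.0070e+01] F [-0.5 -0.2 -0.4] op 0.0001
(0.515, 0.004, 0.04) [ 0.    -0.009  0.025] turn -0.0002
(0.515, 0.004, 0.034) [ 0.    -0.01   0.055] turn -0.0002
(0.515, 0.004, 0.026) [ 0.    -0.01   0.095] turn -0.0002
```

carry_out --deltas '[[[0,0,0.01,0,-1],[0,0,0.02,0,-1],[0,0,0.03,0,-1],[0,0,0.04,0,-1],[0,0,0.04,0,-1]]]'

```text
clock: 22.9
tool_pos: [0.5146, 0.0049, 0.0401]
orientation: [-179.9, 0.0, -90.0]
force: [-0.2, 0.1, 0.5]
opening: 0.0004
gripper_force: 0.0
```

carry_out --deltas '[[[0,0,0.008,0,-1],[0,0,0.016,0,-1],[0,0,0.02,0,-1],[0,0,0.02,0,-1]]]'

```text
clock: 23.3
tool_pos: [0.5146, 0.0047, 0.0357]
orientation: [-180.0, 0.0, -90.0]
force: [-0.5, 0.6, 4.9]
opening: 0.0006
gripper_force: 2.2
```

carry_out --deltas '[[[0,0,0.008,0,-1],[0,0,0.016,0,-1],[0,0,0.024,0,-1],[0,0,0.03,0,-1],[0,0,0.03,0,-1]]]'

```text
clock: 23.8
tool_pos: [0.5146, 0.0048, 0.0298]
orientation: [-180.0, 0.0, -90.0]
force: [-0.8, 0.3, 7.3]
opening: 0.0006
gripper_force: 3.6
```

carry_out --deltas '[[[0,0,0.006,0,-1],[0,0,0.012,0,-1],[0,0,0.015,0,-1],[0,0,0.015,0,-1]]]'

```text
clock: 24.2
tool_pos: [0.5146, 0.0047, 0.0273]
orientation: [-179.9, 0.0, -90.0]
force: [-2.2, 1.1, 12.2]
opening: 0.0006
gripper_force: 6.1
```

carry_out --deltas '[[[0,0,0.004,0,-1],[0,0,0.007,0,-1],[0,0,0.007,0,-1],[0,0,0.007,0,-1]]]'

```text
clock: 24.6
tool_pos: [0.5147, 0.0048, 0.0271]
orientation: [-179.9, 0.0, -90.0]
force: [-7.5, 2.5, 28.0]
opening: 0.0004
gripper_force: 13.8
```

The plate has bottomed: the force rose and the TCP didn't move. Releasing smoothly.

carry_out --deltas '[[[0,0,-0.012,0,-1],[0,0,-0.024,0,-1],[0,0,-0.036,0,-1],[0,0,-0.048,0,-1],[0,0,-0.06,0,-1]]]'

```text
clock: 25.1
tool_pos: [0.5146, 0.0048, 0.0373]
orientation: [-180.0, 0.0, -90.0]
force: [0.2, 0.3, 2.5]
opening: 0.0007
gripper_force: 1.3
```

carry_out --deltas '[[[0,0,-0.03,0,-1],[0,0,-0.15,0,-1],[0,0,-0.3,0,-1],[-0.2,0,-0.5,0,-1],[-0.4,0,-0.62,0,-1]]]'

```text
clock: 25.6
tool_pos: [0.5142, 0.0818, 0.1613]
orientation: [-180.0, -0.0, -90.2]
force: [2.0, 0.4, -0.7]
opening: 0.0002
gripper_force: 0.0
```

```bash
python3 -c "
from h import *
to((.515,.004,.04))
s=snap('wrist','w17');b=snap('top','t17')
for n,z in(('dish_small',.052),('dish_medium',.052),('dish_large',.054)): rim(s,n,z);rim(b,n,z)
"
```

```text
25.6 pos [0.5142 0.0818 0.1613] rpy [-179.97   -0.    -90.19] F [ 2.   0.4 -0.7] op 0.0002
(0.515, 0.004, 0.04) [ 0.389 -0.005  0.607] turn -0.0005
dish_small 0.68 [277. 110.] [ 0.5167 -0.0017] [0.0931 0.094 ]
dish_small 0.82 [265. 201.] [ 0.517  -0.0033] [0.092  0.0951]
dish_medium 0.9 [476. 317.] [0.312  0.2123] [0.0532 0.0737]
dish_medium 0.75 [279. 169.] [0.5161 0.0091] [0.1253 0.1259]
dish_medium 0.45 [466. 415.] [0.2933 0.3378] [0.0096 0.0224]
dish_medium 0.22 [355.  83.] [0.4613 0.0223] [0.06   0.1693]
dish_medium 0.82 [192. 288.] [0.2661 0.2058] [0.1022 0.1267]
dish_medium 0.74 [400. 296.] [ 0.2285 -0.3949] [0.1211 0.1221]
dish_medium 0.73 [427. 226.] [ 0.4387 -0.4805] [0.1193 0.1227]
dish_medium 0.63 [248. 205.] [0.5167 0.0054] [0.1142 0.1169]
dish_medium 0.61 [478. 201.] [ 0.5083 -0.6337] [0.121  0.1232]
dish_large 0.61 [271. 196.] [0.5163 0.0176] [0.1579 0.1581]
dish_large 0.81 [258. 222.] [0.5028 0.0072] [0.115  0.1377]
```

carry_out --deltas '[[[0,0,0,0,-1],[0,0,0,0,-1],[0,0,0,0,-1]]]'

```text
clock: 26.3
tool_pos: [0.5142, 0.0816, 0.159]
orientation: [180.0, -0.0, -90.1]
force: [-0.3, -0.5, -0.4]
opening: 0.0001
gripper_force: 0.0
```

```bash
python3 -c "
from plant import ctrl
print(ctrl.close_job())"
```

```text
the job is handed in; nothing more can be done
None
```

The job is handed in at 26.3 s, with no verdict returned: the large dish is home against the step, the medium and small dishes measure flat and nested in it, and the plate was pressed to its stop (about 28 N) and came back up; I viewed 11 pictures, one over the limit of 10.

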